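# Make up the brush-maker's work tray

### The job

Make up the work tray for the next brush order: lay the drilled long brush back flat in the long pocket and the drilled nail-brush back flat in the short pocket, put each one's thin cover squarely on top of it, edge to edge, and stand the spool of wire upright in the square pocket. The undrilled blanks look alike but do not belong, so leave them where they lie. Set everything down, do not drop it.

Things in the scene. Friction and masses are not known exactly. Their poses are not given: they have to be found in the camera images.
- long_back: drilled long brush back: round-ended beech board 150 x 46 x 22 mm, three rows of eleven dark 6 mm bores in its upper face. Origin at the centre of its underside, x along its length (same either way round), z up. 0.1 kg.
- long_cover: cover of the long back: thin beech board of the same outline, 150 x 46 x 8 mm, with only two 8 mm screw holes, 56 mm either side of its middle. Origin at the centre of its underside, x along its length.
- nail_back: drilled nail-brush back: round-ended beech board 84 x 38 x 18 mm, three rows of six dark 6 mm bores in its upper face. Origin at the centre of its underside, x along its length.
- nail_cover: cover of the nail-brush back: thin beech board of the same outline, 84 x 38 x 8 mm, with only two 8 mm screw holes, 27 mm either side of its middle. Origin at the centre of its underside, x along its length.
- spool: spool of brass wire, standing: wooden flanges 50 mm across and 9 mm thick at top and bottom, 55 mm high over all, wire wound to 44 mm between the flanges. Origin at the centre of its underside. 0.13 kg.
- long_blank: undrilled long blank, a look-alike: 150 x 46 x 22 mm like the long back but with no holes at all. Origin at the centre of its underside, x along its length. Stays where it is.
- nail_blank: undrilled nail-brush blank, a look-alike: 84 x 38 x 18 mm like the nail-brush back but with no holes at all. Origin at the centre of its underside, x along its length. Stays where it is.
- long_pocket: the long pocket of the tray, 166 x 62 mm inside, cork-lined, its lip 8 mm high. Origin at the centre of the pocket floor (10 mm above the table), x along its length. The tray (212 x 204 mm, fixed to the bench, rim 20 mm above the table) holds this pocket along its side nearer the robot and the other two side by side along the far side, either one on the left.
- short_pocket: the short pocket of the tray, 100 x 54 mm inside, lip 8 mm high, in a board 112 x 90 mm. Origin at the centre of the pocket floor (10 mm above the table), x along its length.
- square_pocket: the square pocket of the tray, 66 x 66 mm inside, lip 8 mm high, in a board 112 x 90 mm. Origin at the centre of the pocket floor (10 mm above the table), x and y along its sides.

How it is judged:
By the outcome, as a careful person would: the job done as asked, in the order asked, and still so for the second after the job is handed in, with the robot touching nothing.
It also fails if it takes over 112 s, if anything falls off the work surface, if the arm or the gripper's body presses on something with over 40 N, if the wrist force passes 120 N, or if a joint passes its speed limit or range.

### The arm

A 7-joint arm with a two-finger parallel gripper is mounted at the origin on the work surface. World frame = base frame: x ahead of the robot, y to its left, z up, the work surface at z = 0. Lengths are in m, angles in rad, forces in N, time in s.
With the tool pointing down it reaches from about 0.4 to 0.925 m from the base axis. Payload 5.6 kg.
Tool frame: the origin (TCP) lies midway between the tips of the shut fingers; the grasp point (between the pads) lies bot.grasp_offset behind it (bot.grasp_offset is the distance from the TCP to the grasp point, in m); z points along the fingers, y is the line along which they close (so a half turn about z gives the same grasp; the last joint's range is limited). The gripper opens to 85 mm and grips with 20 to 120 N. Pads are 22 mm wide; open, the fingers measure 114 mm over their backs; the gripper's body (76 mm by 85 mm) begins 54 mm behind the grasp point. The pads swing forward as they close: fully open they stand 13 mm farther back than shut.
Start: joints at [-1.292, 0.468, -0.012, 1.603, 0.006, 1.071, -0.056], TCP at [0.206, 0.617, 0.231] pointing down, gripper open.
Joint ranges: [-2.53, 2.53], [-0.31, 2.02], [-1.57, 1.55], [0.28, 2.44], [-1.29, 4.43], [0.15, 1.84], [-2.92, 2.92]. Speed limits (rad/s): [2.57, 2.57, 3.14, 3.14, 3.14, 3.14, 3.14].

### API

Orientations are given as a unit quaternion [w, x, y, z].
In Python, from plant import bot gives the robot as it stands.
- The arm moves only by the tool play_rows, never from a script. Its argument "increments" is a list of rows, each a list of 7 numbers: the turn, a rotation vector about the tool's x, y, z in rad, then the shift along the tool's x, y, z in cm, then the opening, from -1 (shut) to 1 (fully open). In form: [[ax, ay, az, tx, ty, tz, hand], ...]. A call has exactly 5 rows; each row is the pose to reach, as a shift and turn from the pose commanded when the call began, along the tool's axes at that moment; what a row does not reach only later rows make up. A row lasts 1/8 s, in which the tool goes at most 62.5 mm and 10.7 degrees, less where a joint would pass 70% of its speed; a pose out of reach is approached as far as the arm can. A call with a gripper value outside its range is refused whole. The fingers move at their own pace and stop on an object; the grip force is fixed at half the most. Time passes only in rows, so rows that repeat a pose let the fingers close, or fill a call up. It gives the time, the measured TCP pose, the force, the opening and the grip force at its end, in the units of the state.
- bot.sense(): the state, without advancing time (a new reading comes with each control period).
- bot.camera(name): name is "side" or "top" or "wrist"; returns the picture (480x640x3 uint8, red, green, blue); there is no depth.
- bot.camera_info(name): a dict with "camera_matrix" (3x3 intrinsics, pixels), "rvec" (rotation vector, rad) and "tvec" (3), from world to camera coordinates, as OpenCV has them. Camera axes: x right, y down, z forward; pixel columns grow to the right and rows downward; lengths in m; the calibration is good to about 2 mm. A picture is of the moment at which its call begins: read the wrist's pose just before it. camera_info takes no time and is no camera call; for the wrist camera it gives the pose at the moment of the call.
- bot.sign_off(): hands the job in; it is judged then, once.
The state is a dict: "clock": time; "qpos": joint angles; "joint_vel": joint speeds; "tau": joint torques, N m; "ee_pos": TCP position; "tcp_rot": TCP orientation; "force": force on the tool from outside, world axes, zero at the start; "moment": the same for the moment, N m; "opening": finger opening in m; "finger_force": force on a finger pad.
Only numpy, scipy, OpenCV 4.12 (cv2) and the standard library are available. Lean on these libraries where they do the work, as an engineer would, in place of code of your own. Each camera call takes 0.05 s, during which the arm holds its last target. There are 200 camera calls.

## Working session

There is one attempt and no reset: what is moved stays moved. The work goes in short steps, Python scripts to look and compute and a tool call to move; the robot and the scene stay as the last step left them, time stands still between calls to the robot, and variables do not carry over. Pictures are saved under pics/ and viewed, at most 14 in all, crops included, and the job is handed in when it is done.

Besides the shell and the picture viewer there is one more tool, called after "Emit:" by a JSON object that holds its "api" and its "payload", one argument or row to a line. play_rows: Moves the arm, as the interface text tells. Its arguments: {"type":"object","properties":{"increments":{"type":"array"}},"required":["increments"]}

```bash
mkdir -p pics; ls
python3 - <<'E'
from plant import bot
import cv2,numpy as np
s=bot.sense();print(s, bot.grasp_offset)
for n in("top","side"):
    im=bot.camera(n);cv2.imwrite(f"pics/{n}0.png",im[:,:,::-1]);i=bot.camera_info(n)
    R=cv2.Rodrigues(i["rvec"])[0];print(n,i["camera_matrix"],(-R.T@i["tvec"].ravel()),R)
E
```

```text
pics
{'clock': 0.0, 'qpos': array([-1.29200652,  0.46839674, -0.01159695,  1.60365616,  0.00597967,
        1.07140336, -0.05626976]), 'joint_vel': array([ 0.00077183, -0.00093734, -0.00223792,  0.00043189,  0.00143748,
       -0.0003366 ,  0.00144348]), 'tau': array([ 3.17574950e-04, -5.32396746e+01,  2.17786134e-02, -2.51293963e+01,
        1.15490603e-02,  8.13061197e-03, -3.72411478e-06]), 'ee_pos': array([0.20545365, 0.6160666 , 0.23031216]), 'tcp_rot': array([-9.11916806e-05,  1.60225510e-01,  9.87080012e-01, -9.09958972e-04]), 'force': array([-0.76966633,  0.6031892 , -0.04834985]), 'moment': array([-0.01089332, -0.01072568, -0.05751196]), 'finger_force': 0.0, 'opening': 0.0848785176181741} 0.0187
top [[455.00072622   0.         313.11367592]
 [  0.         455.00072622 242.41477892]
 [  0.           0.           1.        ]] [ 0.37906228 -0.01124018  1.12016731] [[-1.67848116e-02 -9.99859120e-01  1.03093184e-04]
 [-9.87258742e-01  1.65569691e-02 -1.58259419e-01]
 [ 1.58235416e-01 -2.75813418e-03 -9.87397562e-01]]
side [[611.54226633   0.         313.59627848]
 [  0.         611.54226633 239.42020499]
 [  0.           0.           1.        ]] [ 0.20216674 -1.36821621  0.91457448] [[ 0.96946919 -0.24415344  0.02277246]
 [-0.11193266 -0.52325026 -0.84479598]
 [ 0.21817554  0.81645469 -0.53460375]]
```

View pics/top0.png

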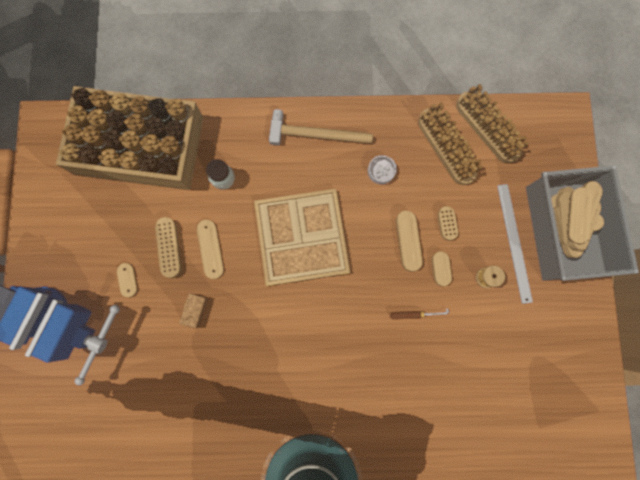

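View pics/side0.png

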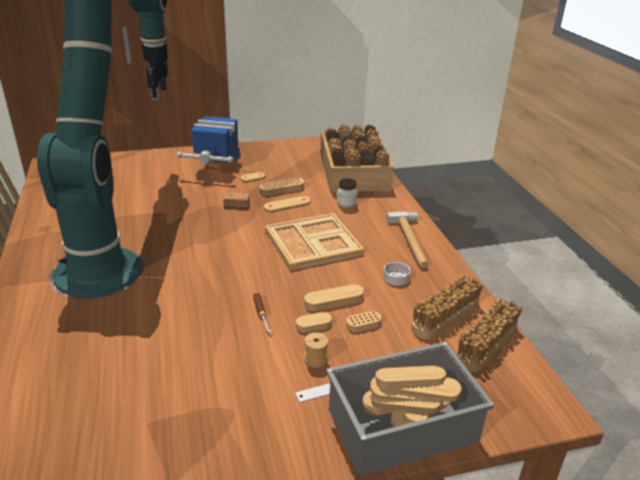

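The top view shows the long back (168,247), long cover (209,249), nail cover (127,280), nail back (449,223), the blanks at (410,240) and (443,268), and the spool (492,277). The tray is at (302,238), with the short pocket on the left (282,223), the square one on the right (320,218) and the long one near the robot (305,260). The side view agrees.

```bash
cat > h.py <<'E'
from plant import bot
import cv2,numpy as np
from scipy.spatial.transform import Rotation as Ro
def cam(n):
    i=bot.camera_info(n);R=cv2.Rodrigues(np.array(i["rvec"]))[0];return np.array(i["camera_matrix"]),R,np.array(i["tvec"]).ravel()
def ray(c,uv,z):
    K,R,t=c;uv=np.atleast_2d(np.array(uv,float));d=(np.linalg.inv(K)@np.c_[uv,np.ones(len(uv))].T).T@R;o=-R.T@t
    return (o+d*((z-o[2])/d[:,2])[:,None])[:,:2]
def proj(c,P):
    K,R,t=c;return cv2.projectPoints(np.array(P,float),cv2.Rodrigues(R)[0],t,K,None)[0][:,0]
def pose():
    s=bot.sense();q=s["tcp_rot"];return np.array(s["ee_pos"]),Ro.from_quat([q[1],q[2],q[3],q[0]]).as_matrix(),s
def go(x,y,z,yaw):
    """tool-frame rotvec and shift(cm) to a downward pose with closing line (tool y) at yaw (mod pi)"""
    p,R,s=pose();best=None
    for k in(0,np.pi):
        c=np.array([np.cos(yaw+k),np.sin(yaw+k),0]);Rt=np.c_[np.cross(c,[0,0,-1.]),c,[0,0,-1.]]
        rv=Ro.from_matrix(R.T@Rt).as_rotvec()
        if best is None or np.linalg.norm(rv)<np.linalg.norm(best):best=rv
    print("rot",best.round(3),"shift cm",(R.T@(np.array([x,y,z])-p)*100).round(2),"q7",s["qpos"][6].round(2))
E
python3 - <<'E'
from h import *
im=cv2.imread("pics/top0.png");c=cam("top")
hsv=cv2.cvtColor(im,cv2.COLOR_BGR2HSV)
for p in[(410,240),(209,249),(443,268),(230,300),(302,270),(380,200)]:print(p,hsv[p[1],p[0]])
m=((hsv[...,1]<148)&(hsv[...,1]>60)&(hsv[...,2]>140)).astype(np.uint8)
mc=cv2.morphologyEx(m,cv2.MORPH_CLOSE,np.ones((5,5)))
for k in cv2.findContours(mc,cv2.RETR_EXTERNAL,cv2.CHAIN_APPROX_NONE)[0]:
    if cv2.contourArea(k)<120:continue
    r=cv2.minAreaRect(ray(c,k[:,0],0.012).astype(np.float32)*1000)
    print(np.round(k[:,0].mean(0)),[np.round(v,1) for v in r])
v=cv2.resize(im[150:310,100:520],None,fx=1.9,fy=1.9,interpolation=2);w=cv2.resize(mc[150:310,100:520]*255,None,fx=1.9,fy=1.9)
cv2.imwrite("pics/c1.png",np.vstack([v,cv2.merge([w]*3)])[:600])
E
```

```text
(410, 240) [ 18 100 196]
(209, 249) [ 17 101 197]
(443, 268) [ 18 103 193]
(230, 300) [ 14 145 157]
(302, 270) [ 16 114 184]
(380, 200) [ 14 145 160]
[578. 216.] [array([ 605.9, -683.7]), array([182.3, 132.8]), np.float64(6.4)]
[  2. 198.] [array([681.9, 756.7]), array([256.5,  22.8]), np.float64(5.3)]
[143. 141.] [array([821.5, 413.3]), array([123.6,  54.8]), np.float64(63.2)]
[129.  97.] [array([935.9, 453.4]), array([143.1,  46.7]), np.float64(82.3)]
[268. 273.] [array([481.1, -18.7]), array([1519.1,  960.3]), np.float64(89.8)]
```

View pics/c1.png

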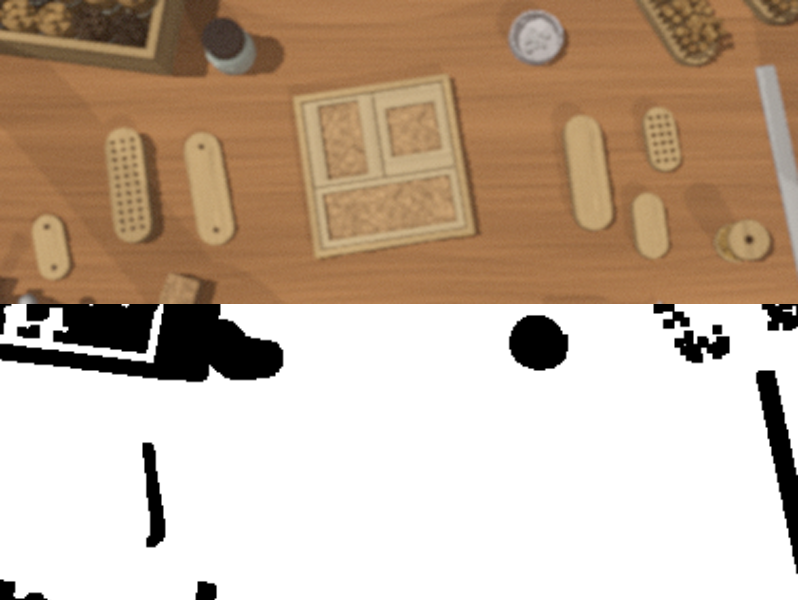

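The crop confirms which object is which. The short pocket (345,140 in the crop) runs away from the robot, and the square one is at (413,128). The mask threshold was too loose, so I'm tightening it.

```bash
cat > seg.py <<'E'
from h import *
def seg(im,c,tops):
    hsv=cv2.cvtColor(im,cv2.COLOR_BGR2HSV)
    m=((hsv[...,1]<122)&(hsv[...,1]>60)&(hsv[...,2]>150)).astype(np.uint8)
    mc=cv2.morphologyEx(m,cv2.MORPH_CLOSE,np.ones((3,3)))
    for k in cv2.findContours(mc,cv2.RETR_EXTERNAL,cv2.CHAIN_APPROX_NONE)[0]:
        if cv2.contourArea(k)<120:continue
        u=k[:,0].mean(0)
        for n,(uu,z) in tops.items():
            if np.hypot(*(u-uu))<14:
                h=cv2.convexHull(k)[:,0]
                (x,y),(a,b),th=cv2.minAreaRect(ray(c,h,z).astype(np.float32)*1000)
                if a<b:a,b,th=b,a,th+90
                print(n,u.round(),"xy",round(x,1),round(y,1),"size",round(a,1),round(b,1),"long axis deg",round((th+90)%180-90,1))
E
python3 - <<'E'
from seg import *
T=dict(long_back=((166,247),.022),long_cover=((209,249),.008),nail_cover=((127,280),.008),nail_back=((449,223),.018),nail_blank=((443,268),.018),long_blank=((410,240),.022),spool=((494,276),.055),tray=((302,238),.02))
im=cv2.imread("pics/top0.png");c=cam("top");seg(im,c,T)
# tray corners: full-hull quad
g=lambda u,z:print(u,(ray(c,u,z)*1000).round(1).tolist())
o=np.array([100,150]);f=1.9
for n,q in dict(short=[(319,107),(362,98),(372,173),(328,181)],square=[(386,108),(436,101),(444,149),(392,156)],long=[(324,194),(458,174),(463,224),(329,240)],rim=[(293,97),(450,75),(476,235),(316,257)]).items():
    P=ray(c,np.array(q)/f+o,.02 if n=='rim' else .01)*1000
    print(n,P.mean(0).round(1),np.linalg.norm(np.diff(np.r_[P,P[:1]],axis=0),axis=1).round(1),np.degrees(np.arctan2(*(P[2]-P[1])[::-1])).round(1))
E
```

```text
spool [488. 278.] xy 460.2 -428.1 size 67.5 49.1 long axis deg -65.0
nail_cover [126. 280.] xy 472.5 444.3 size 84.8 39.9 long axis deg 12.8
nail_blank [442. 268.] xy 487.5 -325.9 size 83.4 40.5 long axis deg 3.9
long_cover [209. 249.] xy 546.1 242.1 size 149.9 47.5 long axis deg 11.0
long_back [167. 247.] xy 550.4 343.1 size 149.7 47.3 long axis deg 8.5
long_blank [409. 240.] xy 556.7 -249.0 size 151.9 49.0 long axis deg 5.2
nail_back [448. 223.] xy 600.1 -348.1 size 84.5 40.8 long axis deg 6.7
tray [301. 237.] xy 572.0 15.2 size 215.1 206.8 long axis deg 7.7
short [606.1  63. ] [ 57.8 101.2  58.1  99.5] -173.1
square [619.5 -28. ] [66.6 65.2 68.6 64.8] -172.1
long [514.9   1. ] [175.9  65.5 173.7  60.1] -175.9
rim [570.   12.8] [207.7 212.8 205.4 211.4] -172.5
```

Run:
```python
from h import *
go(.550,.343,.20,np.radians(98.5))
K,R,t=cam("wrist");p,Rt,s=pose();print(Rt.T@(-R.T@t-p),(Rt.T@R.T).round(2),K[0,0])
```

```text
rot [-0.002 -0.    -0.47 ] shift cm [-41.32 -15.01   3.07] q7 -0.06
[ 0.06490771  0.00035701 -0.14203634] [[-0.   -0.97 -0.26]
 [ 1.   -0.    0.  ]
 [-0.   -0.26  0.97]] 365.3556608970311
```

Emit:
{"api": "play_rows", "payload": {
  "increments": [
    [0,0,-0.1,-5.5,-2,0.4,1],
    [0,0,-0.2,-11,-4,0.8,1],
    [0,0,-0.3,-16.5,-6,1.2,1],
    [0,0,-0.4,-22,-8,1.6,1],
    [0,0,-0.47,-27.5,-10,2,1]
  ]
}}

```text
clock: 0.72
ee_pos: [0.436, 0.4333, 0.2109]
tcp_rot: [-0.0, -0.075, 0.997, -0.0]
force: [-0.1, 0.5, -0.2]
opening: 0.0853
finger_force: 0.0
```

Run:
```python
from h import *
print(pose()[0]);go(.550,.343,.20,np.radians(98.5))
```

```text
[0.43599953 0.43329061 0.2108636 ]
rot [-0.    -0.     0.002] shift cm [ -9.91 -10.64   1.08] q7 0.87
```

Emit:
{"api": "play_rows", "payload": {
  "increments": [
    [0,0,0,-3.3,-3.5,0.4,1],
    [0,0,0,-6.6,-7.1,0.8,1],
    [0,0,0,-9.9,-10.6,1.1,1],
    [0,0,0,-9.9,-10.6,1.1,1],
    [0,0,0,-9.9,-10.6,1.1,1]
  ]
}}

```text
clock: 1.35
ee_pos: [0.5478, 0.3448, 0.1997]
tcp_rot: [-0.001, -0.074, 0.997, 0.0]
force: [-0.4, 0.2, 0.3]
opening: 0.0853
finger_force: 0.0
```

Run:
```python
from h import *
print(pose()[0]);c=cam("wrist");im=bot.camera("wrist")[:,:,::-1].copy();cv2.imwrite("pics/w1.png",im)
hsv=cv2.cvtColor(im,cv2.COLOR_BGR2HSV)
print(proj(c,[[.55,.343,.022],[.546,.242,.008]]))
for p in[(320,240),(300,260),(100,400)]:print(hsv[p[1],p[0]])
```

```text
[0.54779429 0.34478846 0.19974994]
[[318.69547093 214.60391126]
 [210.34843715 191.38295013]]
[ 15 129 101]
[ 17 119 230]
[ 9 69 37]
```

View pics/w1.png

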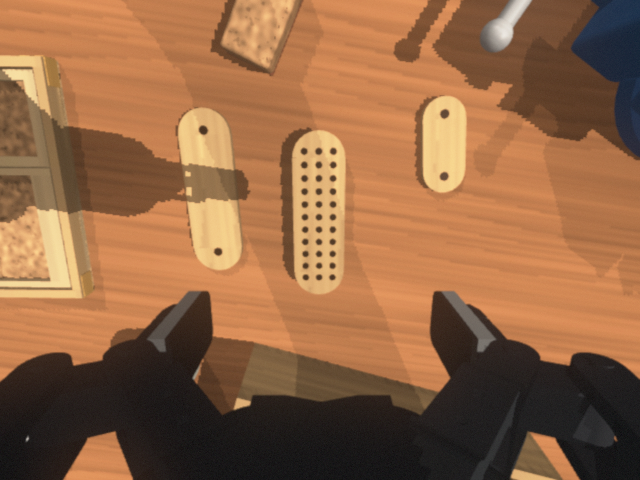

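The wrist view shows the long back with its 33 bores centred near (319,214). The long cover's screw holes are at (203,130) and (218,251), and the nail cover's at (444,114) and (444,176).

```bash
cat > holes.py <<'E'
from h import *
def holes(im,c,box,z,n):
    x0,y0,x1,y1=box;g=im[y0:y1,x0:x1].max(2);loc=cv2.medianBlur(g,21)
    m=(g<0.6*loc).astype(np.uint8)
    _,_,st,ce=cv2.connectedComponentsWithStats(m)
    ok=[i for i in range(1,len(st)) if 8<=st[i,4]<=150 and max(st[i,2:4])<=15]
    P=ray(c,ce[ok]+[x0,y0],z)*1000;ctr=P.mean(0);d=np.linalg.svd(P-ctr)[2][0] if len(P)>1 else [1,0];d=d*np.sign(d[0]);q=(P-ctr)@d
    print(len(ok),"of",n,"ctr",ctr.round(1),"span",round(np.ptp(q),1),"deg",round(float(np.degrees(np.arctan2(d[1],d[0]))),1))
E
python3 - <<'E'
from holes import *
im=cv2.imread("pics/w1.png");c=cam("wrist")
print("holes of long_back span 11 pitch; cover 112; nail 54")
holes(im,c,(296,135,341,290),.022,33)
holes(im,c,(190,115,231,262),.008,2)
holes(im,c,(426,100,464,188),.008,2)
go(.550,.343,.20,np.radians(98.5))
E
```

```text
holes of long_back span 11 pitch; cover 112; nail 54
34 of 33 ctr [549.6 343.2] span 127.2 deg 10.0
2 of 2 ctr [547.3 243.2] span 112.0 deg 11.1
2 of 2 ctr [473.9 445.1] span 53.9 deg 13.0
rot [ 0.001 -0.001  0.001] shift cm [-0.23 -0.3  -0.  ] q7 1.11
```

Emit:
{"api": "play_rows", "payload": {
  "increments": [
    [0,0,0,-0.2,-0.3,5,0.5],
    [0,0,0,-0.2,-0.3,10,0.5],
    [0,0,0,-0.2,-0.3,15,0.5],
    [0,0,0,-0.2,-0.3,18,0.5],
    [0,0,0,-0.2,-0.3,19.2,0.5]
  ]
}}

```text
clock: 2.02
ee_pos: [0.5485, 0.3427, 0.0063]
tcp_rot: [-0.002, -0.075, 0.997, -0.0]
force: [0.2, 0.6, 0.2]
opening: 0.0643
finger_force: 0.0
```

Emit:
{"api": "play_rows", "payload": {
  "increments": [
    [0,0,0,0,0,0,0.5],
    [0,0,0,0,0,0,-0.5],
    [0,0,0,0,0,0,-0.5],
    [0,0,0,0,0,0,-0.5],
    [0,0,0,0,0,0,-0.5]
  ]
}}

```text
clock: 2.65
ee_pos: [0.552, 0.3429, 0.0104]
tcp_rot: [0.001, -0.074, 0.997, 0.001]
force: [-0.5, 0.3, 7.9]
opening: 0.044
finger_force: 62.3
```

Emit:
{"api": "play_rows", "payload": {
  "increments": [
    [0,0,0,0,0,-2,-0.5],
    [0,0,0,0,0,-6,-0.5],
    [0,0,0,0,0,-11,-0.5],
    [0,0,0,0,0,-16,-0.5],
    [0,0,0,0,0,-16,-0.5]
  ]
}}

```text
clock: 3.28
ee_pos: [0.5535, 0.3434, 0.1748]
tcp_rot: [0.005, -0.074, 0.997, 0.003]
force: [0.1, 0.3, -1.6]
opening: 0.0444
finger_force: 61.6
```

Run:
```python
from h import *
print(pose()[0]);go(.515,.004,.167,np.radians(7.6));go(.515,.004,.167,np.radians(97))
```

```text
[0.55352028 0.34343178 0.1748078 ]
rot [-0.004  0.011 -1.556] shift cm [  8.82 -33.01   0.55] q7 1.12
rot [0.005 0.009 0.026] shift cm [  8.82 -33.01   0.55] q7 1.12
```

Emit:
{"api": "play_rows", "payload": {
  "increments": [
    [0,0,-0.17,1,-4,0,-0.5],
    [0,0,-0.34,2,-8.5,0,-0.5],
    [0,0,-0.51,3,-13,0,-0.5],
    [0,0,-0.68,4.5,-17.5,0,-0.5],
    [0,0,-0.85,6,-22,0,-0.5]
  ]
}}

```text
clock: 3.9
ee_pos: [0.523, 0.1135, 0.1681]
tcp_rot: [-0.0, -0.481, 0.877, -0.0]
force: [-0.3, -1.0, -0.4]
opening: 0.0446
finger_force: 61.6
```

Run:
```python
from h import *
print(pose()[0]);go(.515,.004,.167,np.radians(7.6))
```

```text
[0.52299016 0.11351497 0.16810961]
rot [ 0.001 -0.001 -0.7  ] shift cm [ 9.67 -5.21  0.12] q7 2.24
```

Emit:
{"api": "play_rows", "payload": {
  "increments": [
    [0,0,0.17,2,-1,0,-0.5],
    [0,0,0.34,4,-2,0,-0.5],
    [0,0,0.51,6,-3.2,0,-0.5],
    [0,0,0.68,8,-4.3,0,-0.5],
    [0,0,0.85,9.7,-5.2,0,-0.5]
  ]
}}

```text
clock: 4.53
ee_pos: [0.5143, 0.0046, 0.1682]
tcp_rot: [-0.0, -0.071, 0.997, -0.0]
force: [-0.1, 0.2, -1.4]
opening: 0.0445
finger_force: 61.6
```

Emit:
{"api": "play_rows", "payload": {
  "increments": [
    [0,0,0.17,0,0,0,-0.5],
    [0,0,0.34,0,0,0,-0.5],
    [0,0,0.51,0,0,0,-0.5],
    [0,0,0.68,0,0,0,-0.5],
    [0,0,0.85,0,0,0,-0.5]
  ]
}}

```text
clock: 5.15
ee_pos: [0.5144, 0.0056, 0.1681]
tcp_rot: [-0.0, 0.346, 0.938, -0.0]
force: [-0.4, 0.8, -1.5]
opening: 0.0443
finger_force: 61.6
```

Emit:
{"api": "play_rows", "payload": {
  "increments": [
    [0,0,0.17,0,0,0,-0.5],
    [0,0,0.34,0,0,0,-0.5],
    [0,0,0.51,0,0,0,-0.5],
    [0,0,0.68,0,0,0,-0.5],
    [0,0,0.74,0,0,0,-0.5]
  ]
}}

```text
clock: 5.78
ee_pos: [0.5143, 0.0057, 0.1681]
tcp_rot: [-0.0, 0.661, 0.75, -0.0]
force: [0.0, -0.5, -1.8]
opening: 0.0443
finger_force: 61.6
```

Run:
```python
from h import *
print(pose()[0]);go(.515,.004,.167,np.radians(7.6));c=cam("wrist");cv2.imwrite("pics/w2.png",bot.camera("wrist")[:,:,::-1])
im=bot.camera("top")[:,:,::-1];cv2.imwrite("pics/t2.png",im)
print(proj(c,[[.515,.004,.01],[.606,.063,.01],[.6195,-.028,.01]]).round())
```

```text
[0.51433817 0.00570521 0.16810354]
rot [-0.001 -0.    -0.007] shift cm [-0.18  0.04  0.11] q7 0.2
[[320. 220.]
 [441. 163.]
 [434. 271.]]
```

View pics/w2.png

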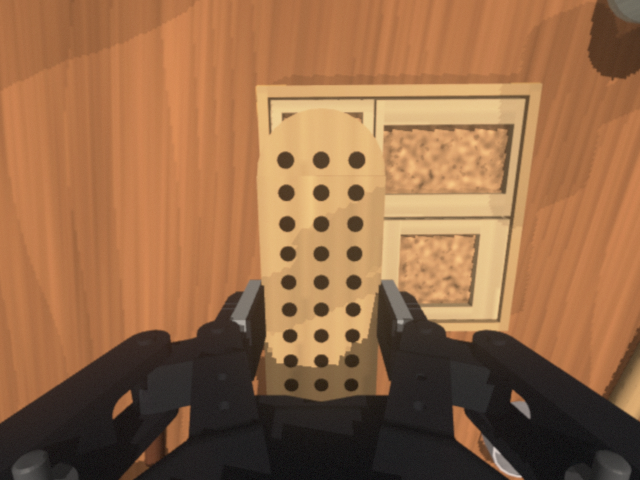

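The long back hangs level in the fingers, bores up. The tray rim corners show at (257,86), (541,83) and (508,330), with the short pocket's cork spanning about (384–508,124–193) and the square's (400–476,234–306).

Run:
```python
from h import *
c=cam("wrist")
A=ray(c,[(257,86),(541,83),(508,330)],.02)*1000
print("rim",A.round(1).tolist(),"ctr",((A[0]+A[2])/2).round(1),[np.linalg.norm(A[i]-A[i+1]).round(1) for i in(0,1)],np.degrees(np.arctan2(*(A[1]-A[0])[::-1])).round(2),np.degrees(np.arctan2(*(A[1]-A[2])[::-1])).round(2))
for n,q in dict(short=[(384,124),(511,127),(507,192),(384,193)],square=[(399,233),(477,235),(474,306),(400,302)],shortboard=[(375,98),(529,96),(512,217),(382,218)]).items():
    P=ray(c,q,.01 if n!="shortboard" else .018)*1000;print(n,P.round(1).tolist(),P.mean(0).round(1))
im=cv2.imread("pics/w2.png")
cv2.imwrite("pics/w2c.png",cv2.resize(im[70:350,240:560],(800,600)[:2] if 0 else (686,600),interpolation=2))
# board hole rows in held board, z of top = TCP_z +? 
p,R,s=pose();z=p[2]+.012
P=ray(c,[(321,160),(321,385)],z);print("rows1,9 in tool x (mm)",((np.c_[P,[z,z]]-p)@R*1000).round(1))
```

```text
rim [[455.4, 101.4], [663.4, 130.3], [692.1, -70.9]] ctr [573.7  15.3] [np.float64(210.0), np.float64(203.2)] 7.91 98.11
short [[554.9, 87.5], [654.5, 98.0], [664.7, 47.5], [564.3, 33.8]] [609.6  66.7]
square [[582.8, 1.8], [648.9, 8.5], [662.0, -56.3], [595.4, -60.9]] [622.3 -26.7]
shortboard [[543.7, 104.6], [658.1, 120.8], [669.9, 28.7], [564.7, 14.3]] [609.1  67.1]
rows1,9 in tool x (mm) [[ 58.1   1.1 -12. ]
 [-33.3   1.  -12. ]]
```

View pics/w2c.png

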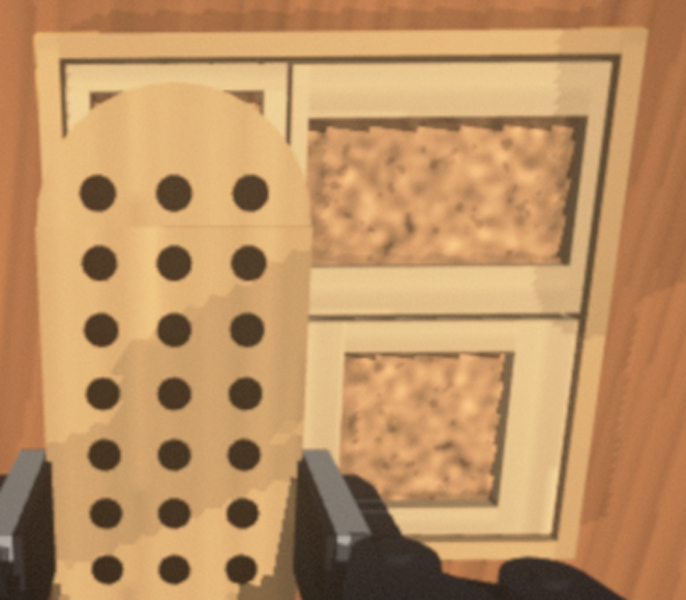

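Emit:
{"api": "play_rows", "payload": {
  "increments": [
    [0,0,-0.01,0,0.1,4,-0.5],
    [0,0,-0.01,0,0.1,9,-0.5],
    [0,0,-0.01,0,0.1,13,-0.5],
    [0,0,-0.01,0,0.1,14.6,-0.5],
    [0,0,-0.01,0,0.1,14.8,-0.5]
  ]
}}

```text
clock: 6.5
ee_pos: [0.5161, 0.0057, 0.0201]
tcp_rot: [-0.0, 0.656, 0.755, -0.0]
force: [1.3, -0.9, -1.1]
opening: 0.044
finger_force: 64.1
```

Emit:
{"api": "play_rows", "payload": {
  "increments": [
    [0,0,0,0,0,0.05,-0.5],
    [0,0,0,0,0,0.1,-0.5],
    [0,0,0,0,0,0.15,-0.5],
    [0,0,0,0,0,0.2,-0.5],
    [0,0,0,0,0,0.2,-0.5]
  ]
}}

```text
clock: 7.12
ee_pos: [0.5167, 0.006, 0.0195]
tcp_rot: [0.0, 0.656, 0.755, 0.001]
force: [-2.4, -0.1, 8.1]
opening: 0.0441
finger_force: 65.1
```

Emit:
{"api": "play_rows", "payload": {
  "increments": [
    [0,0,0,0,0,0,0.3],
    [0,0,0,0,0,0,0.3],
    [0,0,0,0,0,0,0.3],
    [0,0,0,0,0,0,0.3],
    [0,0,0,0,0,-1,0.3]
  ]
}}

```text
clock: 7.75
ee_pos: [0.5155, 0.0058, 0.028]
tcp_rot: [-0.001, 0.656, 0.754, -0.001]
force: [0.8, 0.3, 0.5]
opening: 0.0557
finger_force: 0.0
```

Emit:
{"api": "play_rows", "payload": {
  "increments": [
    [0,0,0,0,0,-3,0.3],
    [0,0,0,0,0,-8,0.3],
    [0,0,0,0,0,-13,0.3],
    [0,0,0,0,0,-17,0.3],
    [0,0,0,0,0,-17,0.3]
  ]
}}

```text
clock: 8.38
ee_pos: [0.5182, 0.0059, 0.2021]
tcp_rot: [0.002, 0.656, 0.754, 0.003]
force: [-0.3, -0.1, -0.5]
opening: 0.0554
finger_force: 0.0
```

Run:
```python
from h import *
print(pose()[0]);c=cam("wrist");cv2.imwrite("pics/w3.png",bot.camera("wrist")[:,:,::-1])
np.savez("w3c.npz",K=c[0],R=c[1],t=c[2])
go(.600,-.348,.20,np.radians(97))
```

```text
[0.51821127 0.00593356 0.20208733]
rot [ 0.003  0.002 -1.554] shift cm [-3.621e+01  3.330e+00 -1.000e-02] q7 0.2
```

View pics/w3.png

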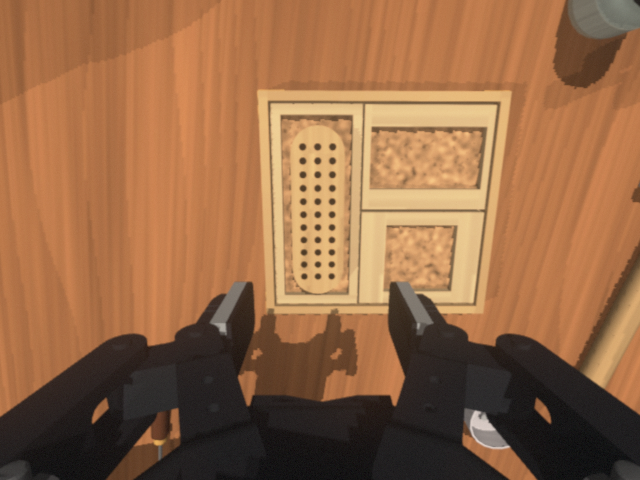

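The long back lies flat in the long pocket with a clear border all round, its bores centred near (318,211).

Emit:
{"api": "play_rows", "payload": {
  "increments": [
    [0,0,-0.16,-3.6,0.3,0,0.3],
    [0,0,-0.32,-7.2,0.6,0,0.3],
    [0,0,-0.48,-10.8,1,0,0.3],
    [0,0,-0.64,-14.4,1.3,0,0.3],
    [0,0,-0.8,-18,1.7,0,0.3]
  ]
}}

```text
clock: 9.05
ee_pos: [0.557, -0.1709, 0.1966]
tcp_rot: [-0.002, 0.308, 0.951, -0.0]
force: [-0.1, 0.3, 0.2]
opening: 0.0556
finger_force: 0.0
```

Emit:
{"api": "play_rows", "payload": {
  "increments": [
    [0,0,-0.15,-2.8,-2.4,0,0.3],
    [0,0,-0.3,-5.6,-4.8,0,0.3],
    [0,0,-0.45,-8.4,-7.2,0,0.3],
    [0,0,-0.6,-11.2,-9.6,0,0.3],
    [0,0,-0.75,-13.8,-11.9,0,0.3]
  ]
}}

```text
clock: 9.68
ee_pos: [0.5982, -0.3484, 0.1961]
tcp_rot: [-0.001, -0.061, 0.998, 0.001]
force: [0.6, -0.3, 0.5]
opening: 0.0555
finger_force: 0.0
```

Emit:
{"api": "play_rows", "payload": {
  "increments": [
    [0,0,0,0,0,0,0.3],
    [0,0,0,0,0,0,0.3],
    [0,0,0,0,0,0,0.3],
    [0,0,0,0,0,0,0.3],
    [0,0,0,0,0,0,0.3]
  ]
}}

```text
clock: 10.3
ee_pos: [0.5992, -0.3469, 0.1985]
tcp_rot: [0.0, -0.059, 0.998, 0.0]
force: [-0.3, 0.8, -0.9]
opening: 0.0557
finger_force: 0.0
```

Run:
```python
from holes import *
z=np.load("w3c.npz");c=(z["K"],z["R"],z["t"]);im=cv2.imread("pics/w3.png")
print("long back at z=.032");holes(im,c,(293,135,343,285),.032,33)
for n,q,zz in [("longlip",[(281,115),(353,115),(350,295),(286,295)],.018),("shortlip",[(371,126),(484,127),(478,189),(369,189)],.018),("squarelip",[(386,224),(457,223),(453,290),(385,291)],.018)]:
    P=ray(c,q,zz)*1000;print(n,P.mean(0).round(1),np.linalg.norm(np.diff(np.r_[P,P[:1]],axis=0),axis=1).round(1))
print(pose()[0]);c=cam("wrist");im=bot.camera("wrist")[:,:,::-1].copy();cv2.imwrite("pics/w4.png",im)
u=proj(c,[[.600,-.348,.018]])[0];print(u)
holes(im,c,(int(u[0])-26,int(u[1])-45,int(u[0])+26,int(u[1])+45),.018,18)
go(.600,-.348,.20,np.radians(97))
```

```text
long back at z=.032
33 of 33 ctr [517.4   6.9] span 114.8 deg -82.1
longlip [517.5   7.2] [ 61.1 165.6  61.9 165.3]
shortlip [605.   66.4] [97.2 53.3 97.9 54. ]
squarelip [619.4 -24.2] [65.3 66.5 65.8 66.4]
[ 0.5991551  -0.34691704  0.19852184]
[319.71363811 212.35741412]
18 of 18 ctr [ 600.9 -348.6] span 57.7 deg 6.3
rot [-0.     0.    -0.004] shift cm [-0.08 -0.1  -0.15] q7 2.25
```

View pics/w4.png

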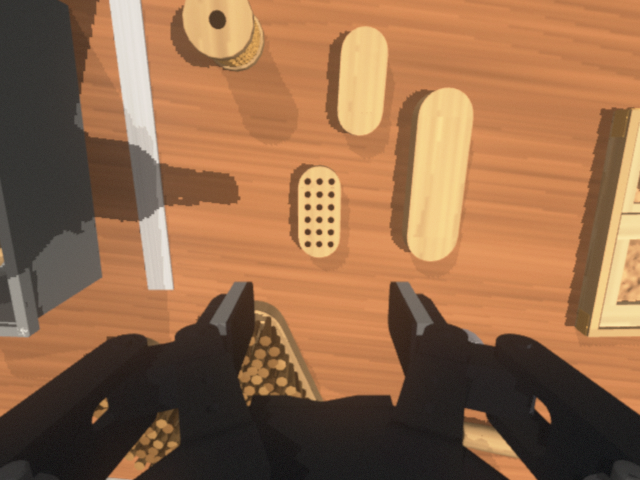

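The wrist view shows the nail back (320,212) clear of both blanks and the ruler, and the spool top at (218,20).

Emit:
{"api": "play_rows", "payload": {
  "increments": [
    [0,0,0,-0.15,-0.2,5,0.3],
    [0,0,0,-0.15,-0.2,10,0.3],
    [0,0,0,-0.15,-0.2,15,0.3],
    [0,0,0,-0.15,-0.2,18,0.3],
    [0,0,0,-0.15,-0.2,18.9,0.3]
  ]
}}

```text
clock: 10.98
ee_pos: [0.5993, -0.3485, 0.0069]
tcp_rot: [-0.002, -0.059, 0.998, 0.001]
force: [-0.4, -0.1, 0.4]
opening: 0.0556
finger_force: 0.0
```

Emit:
{"api": "play_rows", "payload": {
  "increments": [
    [0,0,0,0,0,0,0.3],
    [0,0,0,0,0,0,0.3],
    [0,0,0,0,0,0,-0.6],
    [0,0,0,0,0,0,-0.6],
    [0,0,0,0,0,0,-0.6]
  ]
}}

```text
clock: 11.6
ee_pos: [0.6018, -0.3501, 0.0114]
tcp_rot: [0.001, -0.059, 0.998, -0.001]
force: [-0.6, -0.2, 5.8]
opening: 0.0359
finger_force: 60.5
```

Emit:
{"api": "play_rows", "payload": {
  "increments": [
    [0,0,0,0,0,0,-0.6],
    [0,0,0,0,0,-2,-0.6],
    [0,0,0,0,0,-6,-0.6],
    [0,0,0,0,0,-11,-0.6],
    [0,0,0,0,0,-14,-0.6]
  ]
}}

```text
clock: 12.22
ee_pos: [0.6017, -0.3501, 0.1538]
tcp_rot: [0.002, -0.059, 0.998, -0.001]
force: [-0.3, -0.1, 0.1]
opening: 0.0359
finger_force: 60.0
```

Run:
```python
from h import *
print(pose()[0]);go(.607,.0665,.149,np.radians(98))
```

```text
[ 0.60173501 -0.35009903  0.15380858]
rot [-0.003  0.004 -0.022] shift cm [-5.43 41.31  0.39] q7 2.26
```

Emit:
{"api": "play_rows", "payload": {
  "increments": [
    [0,0,0,-0.7,5.2,0,-0.6],
    [0,0,0,-1.4,10.6,0,-0.6],
    [0,0,0,-2.1,16,0,-0.6],
    [0,0,0,-2.9,21.5,0,-0.6],
    [0,0,-0.01,-3.6,27,0,-0.6]
  ]
}}

```text
clock: 12.85
ee_pos: [0.6048, -0.0753, 0.1509]
tcp_rot: [0.001, -0.064, 0.998, -0.0]
force: [0.2, -0.5, -0.5]
opening: 0.0359
finger_force: 60.0
```

Emit:
{"api": "play_rows", "payload": {
  "increments": [
    [0,0,-0.01,-0.7,5.2,0,-0.6],
    [0,0,-0.01,-1.3,10,0,-0.6],
    [0,0,-0.01,-1.8,14.3,0,-0.6],
    [0,0,-0.01,-1.8,14.3,0,-0.6],
    [0,0,-0.01,-1.8,14.3,0,-0.6]
  ]
}}

```text
clock: 13.48
ee_pos: [0.6044, 0.0663, 0.1502]
tcp_rot: [0.001, -0.069, 0.998, -0.0]
force: [0.8, -2.2, 0.2]
opening: 0.0359
finger_force: 60.0
```

Run:
```python
from h import *
print(pose()[0]);go(.607,.0665,.149,np.radians(98))
c=cam("wrist");cv2.imwrite("pics/w5.png",bot.camera("wrist")[:,:,::-1])
np.savez("w5c.npz",K=c[0],R=c[1],t=c[2])
```

```text
[0.60437354 0.06634042 0.15024112]
rot [-0.001  0.001 -0.002] shift cm [-0.26 -0.02  0.12] q7 1.6
```

View pics/w5.png

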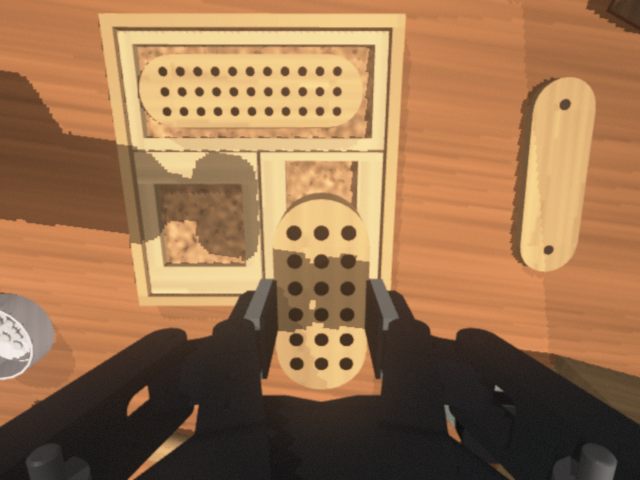

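The nail back is held level over the short pocket (bores at rows 233–364), and the long back sits unchanged in its pocket.

Run:
```python
from holes import *
z=np.load("w5c.npz");c=(z["K"],z["R"],z["t"]);im=cv2.imread("pics/w5.png")
p,R,s=pose();print(p)
holes(im,c,(284,220,358,375),p[2]+.009,18)
P=ray(c,[(285,161),(357,161)],.018)*1000
e=np.array([np.cos(np.radians(8)),np.sin(np.radians(8))]);print("near lip mid",P.mean(0),"-> centre",P.mean(0)+50*e,np.linalg.norm(P[0]-P[1]))
```

```text
[0.60441875 0.06547521 0.15006552]
15 of 18 ctr [608.2  66.8] span 45.2 deg 7.8
near lip mid [557.28956723  59.7134799 ] -> centre [606.80297067  66.67213495] 53.04541738305785
```

Run:
```python
from h import *
z=np.load("w5c.npz");c=(z["K"],z["R"],z["t"])
for d in(.007,.009,.011):print((ray(c,[(321,233),(321,289),(321,315),(321,364)],.150+d)*1000).round(1).tolist())
```

```text
[[575.3, 62.2], [598.2, 65.4], [609.5, 67.0], [632.2, 70.1]]
[[574.8, 62.2], [597.4, 65.3], [608.5, 66.8], [630.8, 69.9]]
[[574.3, 62.1], [596.5, 65.2], [607.5, 66.7], [629.5, 69.7]]
```

Emit:
{"api": "play_rows", "payload": {
  "increments": [
    [0,0,0,-0.4,0,3,-0.6],
    [0,0,0,-0.4,0,8,-0.6],
    [0,0,0,-0.4,0,11.5,-0.6],
    [0,0,0,-0.4,0,12.6,-0.6],
    [0,0,0,-0.4,0,12.8,-0.6]
  ]
}}

```text
clock: 14.15
ee_pos: [0.6087, 0.0663, 0.0218]
tcp_rot: [0.0, -0.068, 0.998, -0.0]
force: [-0.3, -0.1, 0.2]
opening: 0.0361
finger_force: 60.0
```

Emit:
{"api": "play_rows", "payload": {
  "increments": [
    [0,0,0,0,0,0.05,-0.6],
    [0,0,0,0,0,0.1,-0.6],
    [0,0,0,0,0,0.15,-0.6],
    [0,0,0,0,0,0.2,-0.6],
    [0,0,0,0,0,0.2,-0.6]
  ]
}}

```text
clock: 14.78
ee_pos: [0.609, 0.0675, 0.0214]
tcp_rot: [0.001, -0.069, 0.998, 0.0]
force: [-3.8, -0.7, 10.6]
opening: 0.0363
finger_force: 61.2
```

Emit:
{"api": "play_rows", "payload": {
  "increments": [
    [0,0,0,0,0,0,0.2],
    [0,0,0,0,0,0,0.2],
    [0,0,0,0,0,0,0.2],
    [0,0,0,0,0,0,0.2],
    [0,0,0,0,0,-1,0.2]
  ]
}}

```text
clock: 15.4
ee_pos: [0.6074, 0.0676, 0.0288]
tcp_rot: [-0.001, -0.069, 0.998, -0.0]
force: [-0.4, -0.7, 0.3]
opening: 0.0514
finger_force: 0.0
```

Emit:
{"api": "play_rows", "payload": {
  "increments": [
    [0,0,0,0,0,-3,0.2],
    [0,0,0,0,0,-8,0.2],
    [0,0,0,0,0,-13,0.2],
    [0,0,0,0,0,-17,0.2],
    [0,0,0,0,0,-17,0.3]
  ]
}}

```text
clock: 16.02
ee_pos: [0.6105, 0.0679, 0.2041]
tcp_rot: [0.004, -0.069, 0.998, 0.0]
force: [-0.5, -0.1, -0.4]
opening: 0.0554
finger_force: 0.0
```

Run:
```python
from holes import *
print(pose()[0]);c=cam("wrist");im=bot.camera("wrist")[:,:,::-1].copy();cv2.imwrite("pics/w6.png",im)
u=proj(c,[[.607,.0666,.028]])[0];print(u)
holes(im,c,(int(u[0])-22,int(u[1])-42,int(u[0])+22,int(u[1])+42),.028,18)
u=proj(c,[[.5174,.0069,.032]])[0];print(u)
holes(im,c,(int(u[0])-80,int(u[1])-28,int(u[0])+80,int(u[1])+28),.032,33)
u=proj(c,[[.547,.243,.008]])[0];print(u)
holes(im,c,(int(u[0])-28,int(u[1])-80,min(639,int(u[0])+28),int(u[1])+80),.008,2)
go(.5473,.2432,.20,np.radians(101.1))
```

```text
[0.61049553 0.06788937 0.20405018]
[320.05452972 206.97604025]
18 of 18 ctr [608.1  67.4] span 57.5 deg 8.0
[261.42780937  88.81677693]
33 of 33 ctr [517.5   6.9] span 114.9 deg -82.1
[521.10985188 164.51918242]
3 of 2 ctr [526.9 230.8] span 124.8 deg 16.8
rot [ 0.     0.004 -0.056] shift cm [ 3.7  18.22  0.15] q7 1.59
```

Emit:
{"api": "play_rows", "payload": {
  "increments": [
    [0,0,-0.02,0.9,4.5,0,0.3],
    [0,0,-0.04,1.8,9,0,0.3],
    [0,0,-0.056,2.7,13.6,0,0.3],
    [0,0,-0.056,3.6,18.2,0,0.3],
    [0,0,-0.056,3.6,18.2,0,0.3]
  ]
}}

```text
clock: 16.7
ee_pos: [0.5444, 0.2476, 0.1979]
tcp_rot: [-0.002, -0.101, 0.995, 0.001]
force: [-0.0, -0.2, 0.1]
opening: 0.0554
finger_force: 0.0
```

Emit:
{"api": "play_rows", "payload": {
  "increments": [
    [0,0,0,0,0,0,0.3],
    [0,0,0,0,0,0,0.3],
    [0,0,0,0,0,0,0.3],
    [0,0,0,0,0,0,0.3],
    [0,0,0,0,0,0,0.3]
  ]
}}

```text
clock: 17.32
ee_pos: [0.5475, 0.2427, 0.1993]
tcp_rot: [0.0, -0.097, 0.995, 0.0]
force: [0.0, -0.5, 0.1]
opening: 0.0554
finger_force: 0.0
```

Run:
```python
from holes import *
print(pose()[0]);c=cam("wrist");im=bot.camera("wrist")[:,:,::-1].copy();cv2.imwrite("pics/w7.png",im)
u=proj(c,[[.547,.243,.008]])[0];print(u)
holes(im,c,(int(u[0])-20,int(u[1])-72,int(u[0])+20,int(u[1])+72),.008,2)
go(.5473,.2432,.20,np.radians(101.1))
```

```text
[0.54753079 0.24265549 0.19933413]
[321.57155471 208.81495354]
2 of 2 ctr [547.7 242.1] span 111.8 deg 10.9
rot [0. 0. 0.] shift cm [ 0.01  0.05 -0.07] q7 1.31
```

Emit:
{"api": "play_rows", "payload": {
  "increments": [
    [0,0,0,0,0,5,0.3],
    [0,0,0,0,0,10,0.3],
    [0,0,0,0,0,15,0.3],
    [0,0,0,0,0,18.5,0.3],
    [0,0,0,0,0,19.6,0.3]
  ]
}}

```text
clock: 18.0
ee_pos: [0.546, 0.2423, 0.001]
tcp_rot: [-0.002, -0.097, 0.995, -0.001]
force: [0.3, 0.2, 0.3]
opening: 0.0551
finger_force: 0.0
```

Emit:
{"api": "play_rows", "payload": {
  "increments": [
    [0,0,0,0,0,0.1,0.3],
    [0,0,0,0,0,0.2,0.3],
    [0,0,0,0,0,0.3,0.3],
    [0,0,0,0,0,0.3,0.3],
    [0,0,0,0,0,0.3,0.3]
  ]
}}

```text
clock: 18.62
ee_pos: [0.5477, 0.2431, 0.0008]
tcp_rot: [0.0, -0.097, 0.995, 0.0]
force: [-0.7, 1.1, -0.6]
opening: 0.0554
finger_force: 0.0
```

Emit:
{"api": "play_rows", "payload": {
  "increments": [
    [0,0,0,0,0,0,-0.4],
    [0,0,0,0,0,0,-0.4],
    [0,0,0,0,0,0,-0.4],
    [0,0,0,0,0,0,-0.4],
    [0,0,0,0,0,0,-0.4]
  ]
}}

```text
clock: 19.25
ee_pos: [0.5477, 0.2431, 0.0011]
tcp_rot: [0.0, -0.097, 0.995, 0.0]
force: [-1.5, -0.6, 5.0]
opening: 0.0436
finger_force: 60.7
```

Emit:
{"api": "play_rows", "payload": {
  "increments": [
    [0,0,0,0,0,-1,-0.4],
    [0,0,0,0,0,-4,-0.4],
    [0,0,0,0,0,-8,-0.4],
    [0,0,0,0,0,-12,-0.4],
    [0,0,0,0,0,-15,-0.4]
  ]
}}

```text
clock: 19.88
ee_pos: [0.5478, 0.2431, 0.1527]
tcp_rot: [0.001, -0.097, 0.995, 0.0]
force: [0.5, 1.3, -1.2]
opening: 0.0431
finger_force: 61.2
```

Emit:
{"api": "play_rows", "payload": {
  "increments": [
    [0,0,0.17,0.7,-2.2,0,-0.4],
    [0,0,0.34,1.5,-4.5,0,-0.4],
    [0,0,0.51,2.3,-6.8,0,-0.4],
    [0,0,0.68,3,-9,0,-0.4],
    [0,0,0.85,3.8,-11.3,0,-0.4]
  ]
}}

```text
clock: 20.5
ee_pos: [0.5318, 0.1241, 0.1508]
tcp_rot: [0.0, 0.325, 0.946, 0.0]
force: [0.0, -0.6, -0.4]
opening: 0.0436
finger_force: 61.2
```

Emit:
{"api": "play_rows", "payload": {
  "increments": [
    [0,0,0.16,-1.2,-2,0,-0.4],
    [0,0,0.32,-2.4,-4,0,-0.4],
    [0,0,0.48,-3.6,-6,0,-0.4],
    [0,0,0.64,-4.8,-8,0,-0.4],
    [0,0,0.77,-6,-10.2,0,-0.4]
  ]
}}

```text
clock: 21.12
ee_pos: [0.5172, 0.0068, 0.1508]
tcp_rot: [0.0, 0.656, 0.755, 0.0]
force: [0.1, -0.7, -0.6]
opening: 0.0437
finger_force: 61.2
```

Emit:
{"api": "play_rows", "payload": {
  "increments": [
    [0,0,0,0,0,0,-0.4],
    [0,0,0,0,0,0,-0.4],
    [0,0,0,0,0,0,-0.4],
    [0,0,0,0,0,0,-0.4],
    [0,0,0,0,0,0,-0.4]
  ]
}}

```text
clock: 21.75
ee_pos: [0.5173, 0.0077, 0.1502]
tcp_rot: [-0.0, 0.654, 0.757, 0.0]
force: [0.7, 0.3, -0.6]
opening: 0.0433
finger_force: 61.2
```

Run:
```python
from h import *
print(pose()[0]);go(.5174,.0069,.150,np.radians(7.9));c=cam("wrist");im=bot.camera("wrist")[:,:,::-1];cv2.imwrite("pics/w8.png",im);np.savez("w8c.npz",K=c[0],R=c[1],t=c[2])
```

```text
[0.5172746  0.00769696 0.15023991]
rot [-0.    -0.     0.008] shift cm [-0.08  0.    0.02] q7 0.28
```

View pics/w8.png

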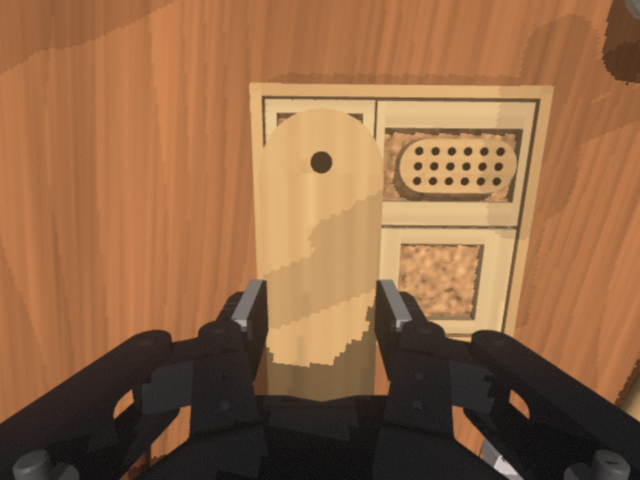

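The cover is level in the fingers, one screw hole visible at (321,162). Beside it the nail back lies inside the short pocket at (459,166).

Run:
```python
from h import *
z=np.load("w8c.npz");c=(z["K"],z["R"],z["t"]);im=cv2.imread("pics/w8.png")
g=im[140:185,300:345].max(2);m=(g<110).astype(np.uint8);ce=cv2.connectedComponentsWithStats(m)[3][1]+[300,140];print(ce)
p,R,s=pose();zz=.1502+.0077;P=ray(c,[ce],zz)[0]
print(P, (np.r_[P,zz]-p)@R*1000)
a=np.radians(97.9);print("wanted hole",np.array([517.4,6.9])+56*np.array([np.cos(a),np.sin(a)]))
```

```text
[320.89850746 161.95820896]
[0.51007737 0.06438547] [57.23727305  1.11836232 -7.6450378 ]
wanted hole [509.70310542  62.36852994]
```

Emit:
{"api": "play_rows", "payload": {
  "increments": [
    [0,0,0.008,-0.2,-0.1,3,-0.4],
    [0,0,0.008,-0.2,-0.1,7,-0.4],
    [0,0,0.008,-0.2,-0.1,10,-0.4],
    [0,0,0.008,-0.2,-0.1,11,-0.4],
    [0,0,0.008,-0.2,-0.1,11.3,-0.4]
  ]
}}

```text
clock: 22.42
ee_pos: [0.5168, 0.0051, 0.0373]
tcp_rot: [0.0, 0.657, 0.754, -0.0]
force: [1.3, -0.0, -0.2]
opening: 0.0439
finger_force: 61.2
```

Emit:
{"api": "play_rows", "payload": {
  "increments": [
    [0,0,0,0,0,0.1,-0.4],
    [0,0,0,0,0,0.2,-0.4],
    [0,0,0,0,0,0.3,-0.4],
    [0,0,0,0,0,0.4,-0.4],
    [0,0,0,0,0,0.4,-0.4]
  ]
}}

```text
clock: 23.05
ee_pos: [0.5166, 0.0052, 0.0333]
tcp_rot: [-0.0, 0.657, 0.754, 0.0]
force: [0.8, -0.6, -1.1]
opening: 0.0434
finger_force: 61.2
```

Emit:
{"api": "play_rows", "payload": {
  "increments": [
    [0,0,0,0,0,0.03,-0.4],
    [0,0,0,0,0,0.06,-0.4],
    [0,0,0,0,0,0.1,-0.4],
    [0,0,0,0,0,0.1,-0.4],
    [0,0,0,0,0,0.1,-0.4]
  ]
}}

```text
clock: 23.68
ee_pos: [0.5166, 0.0052, 0.033]
tcp_rot: [-0.0, 0.657, 0.754, 0.0]
force: [-2.1, 0.9, 8.6]
opening: 0.0437
finger_force: 62.2
```

Contact at 8.6 N. Releasing.

Emit:
{"api": "play_rows", "payload": {
  "increments": [
    [0,0,0,0,0,0,0.3],
    [0,0,0,0,0,0,0.3],
    [0,0,0,0,0,0,0.3],
    [0,0,0,0,0,-0.3,0.3],
    [0,0,0,0,0,-1.2,0.3]
  ]
}}

```text
clock: 24.3
ee_pos: [0.5162, 0.0051, 0.0444]
tcp_rot: [-0.0, 0.657, 0.754, -0.0]
force: [0.6, -1.2, 0.4]
opening: 0.0551
finger_force: 0.0
```

Emit:
{"api": "play_rows", "payload": {
  "increments": [
    [0,0,0,0,0,-3,0.3],
    [0,0,0,0,0,-8,0.3],
    [0,0,0,0,0,-13,0.3],
    [0,0,0,0,0,-16,0.3],
    [0,0,0,0,0,-16,0.3]
  ]
}}

```text
clock: 24.92
ee_pos: [0.5182, 0.0053, 0.2072]
tcp_rot: [0.002, 0.657, 0.754, 0.003]
force: [-0.5, -0.8, 0.1]
opening: 0.0554
finger_force: 0.0
```

Run:
```python
from holes import *
print(pose()[0]);c=cam("wrist");im=bot.camera("wrist")[:,:,::-1].copy();cv2.imwrite("pics/w9.png",im);np.savez("w9c.npz",K=c[0],R=c[1],t=c[2])
u=proj(c,[[.5174,.0069,.040]])[0];print(u)
holes(im,c,(int(u[0])-22,int(u[1])-75,int(u[0])+22,int(u[1])+75),.040,2)
cv2.imwrite("pics/w9c.png",cv2.resize(im[80:330,240:520],(672,600),interpolation=2))
go(.4739,.4451,.20,np.radians(103))
```

```text
[0.51816619 0.0052557  0.20722889]
[317.82629809 214.30421152]
2 of 2 ctr [517.4   6.6] span 111.7 deg -82.2
rot [ 0.002 -0.002  1.481] shift cm [44.15  1.74  0.58] q7 0.24
```

View pics/w9c.png

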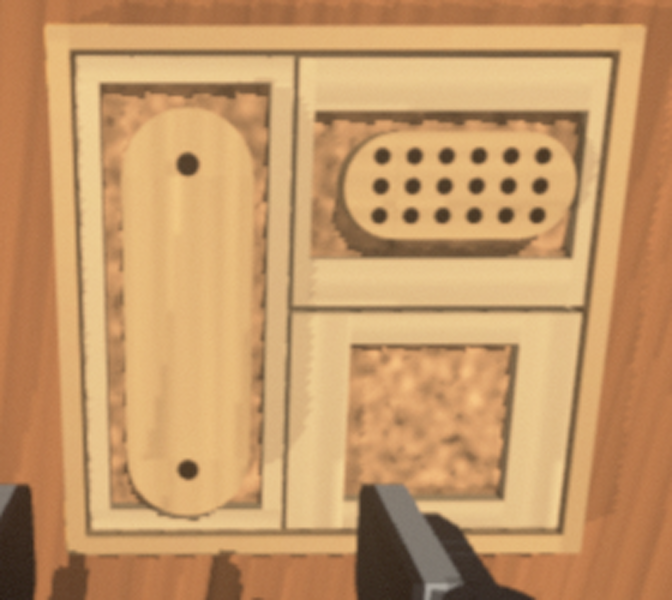

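The long cover lies edge to edge on the long back, centre 0.3 mm off and angle matching. The nail back is flat inside its pocket.

Emit:
{"api": "play_rows", "payload": {
  "increments": [
    [0,0,-0.16,4.4,0.2,0,0.3],
    [0,0,-0.33,8.8,0.4,0,0.3],
    [0,0,-0.5,13.2,0.5,0,0.3],
    [0,0,-0.66,17.6,0.7,0,0.3],
    [0,0,-0.83,22,0.9,0,0.3]
  ]
}}

```text
clock: 25.6
ee_pos: [0.4943, 0.2253, 0.2028]
tcp_rot: [-0.001, 0.295, 0.956, -0.001]
force: [1.2, 0.0, -0.5]
opening: 0.0556
finger_force: 0.0
```

Emit:
{"api": "play_rows", "payload": {
  "increments": [
    [0,0,-0.16,2.8,3.4,0,0.3],
    [0,0,-0.33,5.7,6.8,0,0.3],
    [0,0,-0.5,8.6,10.2,0,0.3],
    [0,0,-0.66,11.5,13.5,0,0.3],
    [0,0,-0.83,14.3,16.8,0,0.3]
  ]
}}

```text
clock: 26.22
ee_pos: [0.4721, 0.4445, 0.2023]
tcp_rot: [-0.001, -0.116, 0.993, -0.001]
force: [0.7, -0.0, -0.3]
opening: 0.0554
finger_force: 0.0
```

Emit:
{"api": "play_rows", "payload": {
  "increments": [
    [0,0,0,0,0,0,0.3],
    [0,0,0,0,0,0,0.3],
    [0,0,0,0,0,0,0.3],
    [0,0,0,0,0,0,0.3],
    [0,0,0,0,0,0,0.3]
  ]
}}

```text
clock: 26.85
ee_pos: [0.4734, 0.4434, 0.2045]
tcp_rot: [0.0, -0.112, 0.994, 0.0]
force: [0.3, -0.6, -0.3]
opening: 0.0556
finger_force: 0.0
```

Run:
```python
from holes import *
print(pose()[0]);c=cam("wrist");im=bot.camera("wrist")[:,:,::-1].copy();cv2.imwrite("pics/w10.png",im)
u=proj(c,[[.4739,.4451,.008]])[0];print(u)
holes(im,c,(int(u[0])-16,int(u[1])-40,int(u[0])+16,int(u[1])+40),.008,2)
go(.4739,.4451,.20,np.radians(103))
```

```text
[0.47342256 0.44338177 0.20453768]
[322.83430268 209.13444799]
2 of 2 ctr [474.4 444.4] span 53.9 deg 12.9
rot [ 0.     0.    -0.001] shift cm [-0.09  0.14  0.45] q7 1.01
```

View pics/w10.png

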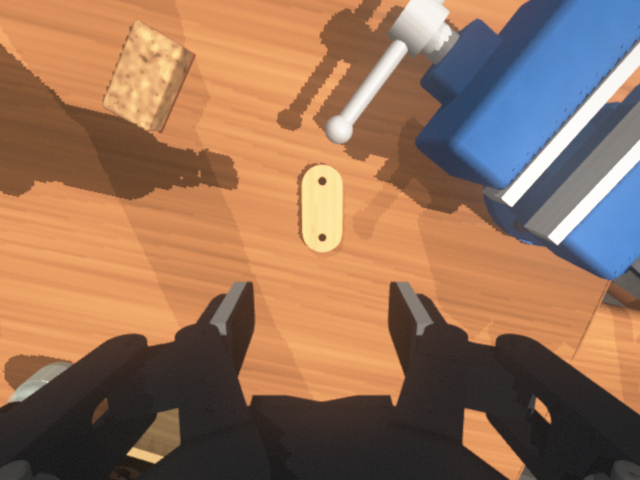

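The wrist view shows the nail cover (322,208) with the vise's handle ball at (340,130) and jaw corner near (420,140). I'll triangulate these against the top view before going down.

Run:
```python
from h import *
c=cam("wrist");t=cam("top");p,R,s=pose()
for n,a,b in[("ball",(340,130),(114,309)),("jaw",(418,140),(68,316))]:
    X=cv2.triangulatePoints(c[0]@np.c_[c[1],c[2]],t[0]@np.c_[t[1],t[2]],np.array(a,float),np.array(b,float))[:,0];X=X[:3]/X[3]
    print(n,X.round(3),"tool mm",((X-p)@R*1000).round(0),proj(t,[X]).round())
```

```text
ball [0.402 0.441 0.074] tool mm [ 70.  14. 130.] [[114. 309.]]
jaw [0.393 0.46  0.233] tool mm [ 74.  33. -28.] [[ 69. 312.]]
```

The ball clears the gripper. The jaw match is unreliable though, so I'll take the half-turned grasp, which puts the camera side away from the vise.

Emit:
{"api": "play_rows", "payload": {
  "increments": [
    [0,0,0.16,0,0,0,0.3],
    [0,0,0.32,0,0,0,0.3],
    [0,0,0.48,0,0,0,0.3],
    [0,0,0.64,0,0,0,0.3],
    [0,0,0.8,0,0,0,0.3]
  ]
}}

```text
clock: 27.52
ee_pos: [0.4732, 0.4438, 0.2045]
tcp_rot: [0.0, 0.286, 0.958, 0.0]
force: [-0.4, -0.0, 0.4]
opening: 0.0554
finger_force: 0.0
```

Emit:
{"api": "play_rows", "payload": {
  "increments": [
    [0,0,0.16,0,0,0,0.3],
    [0,0,0.32,0,0,0,0.3],
    [0,0,0.48,0,0,0,0.3],
    [0,0,0.64,0,0,0,0.3],
    [0,0,0.8,0,0,0,0.3]
  ]
}}

```text
clock: 28.15
ee_pos: [0.4731, 0.4439, 0.2044]
tcp_rot: [-0.0, 0.636, 0.772, 0.0]
force: [0.6, 0.1, 0.4]
opening: 0.0559
finger_force: 0.0
```

Emit:
{"api": "play_rows", "payload": {
  "increments": [
    [0,0,0.16,0,0,0,0.3],
    [0,0,0.32,0,0,0,0.3],
    [0,0,0.48,0,0,0,0.3],
    [0,0,0.64,0,0,0,0.3],
    [0,0,0.8,0,0,0,0.3]
  ]
}}

```text
clock: 28.78
ee_pos: [0.4731, 0.4439, 0.2045]
tcp_rot: [-0.0, 0.886, 0.463, 0.0]
force: [-0.4, 0.2, 1.2]
opening: 0.0551
finger_force: 0.0
```

Emit:
{"api": "play_rows", "payload": {
  "increments": [
    [0,0,0.16,0,0,0,0.3],
    [0,0,0.32,0,0,0,0.3],
    [0,0,0.48,0,0,0,0.3],
    [0,0,0.64,0,0,0,0.3],
    [0,0,0.74,0,0,0,0.3]
  ]
}}

```text
clock: 29.4
ee_pos: [0.473, 0.444, 0.2044]
tcp_rot: [-0.0, 0.994, 0.112, 0.0]
force: [-0.4, 0.1, -0.5]
opening: 0.0556
finger_force: 0.0
```

Emit:
{"api": "play_rows", "payload": {
  "increments": [
    [0,0,0,0,0,0,0.3],
    [0,0,0,0,0,0,0.3],
    [0,0,0,0,0,0,0.3],
    [0,0,0,0,0,0,0.3],
    [0,0,0,0,0,0,0.3]
  ]
}}

```text
clock: 30.02
ee_pos: [0.4732, 0.4438, 0.2043]
tcp_rot: [-0.0, 0.994, 0.114, 0.0]
force: [-0.2, 0.2, 0.3]
opening: 0.0556
finger_force: 0.0
```

Run:
```python
from holes import *
print(pose()[0]);c=cam("wrist");im=bot.camera("wrist")[:,:,::-1].copy();cv2.imwrite("pics/w11.png",im)
u=proj(c,[[.4739,.4451,.008]])[0];print(u)
holes(im,c,(int(u[0])-16,int(u[1])-40,int(u[0])+16,int(u[1])+40),.008,2)
go(.4739,.4451,.20,np.radians(103))
```

```text
[0.47318105 0.44381442 0.20434412]
[319.75500198 209.91454247]
2 of 2 ctr [474.4 444.3] span 54.0 deg 12.5
rot [-0.    -0.     0.001] shift cm [ 0.1  -0.11  0.43] q7 -1.79
```

Emit:
{"api": "play_rows", "payload": {
  "increments": [
    [0,0,0,0.1,0,5,0.2],
    [0,0,0,0.1,0,10,0.2],
    [0,0,0,0.1,0,15,0.2],
    [0,0,0,0.1,0,19,0.2],
    [0,0,0,0.1,0,20,0.2]
  ]
}}

```text
clock: 30.7
ee_pos: [0.4727, 0.4428, 0.0016]
tcp_rot: [0.002, 0.994, 0.114, -0.002]
force: [-0.2, -0.1, 0.2]
opening: 0.0509
finger_force: 0.0
```

Emit:
{"api": "play_rows", "payload": {
  "increments": [
    [0,0,0,0,0,0.1,0.2],
    [0,0,0,0,0,0.2,0.2],
    [0,0,0,0,0,0.3,0.2],
    [0,0,0,0,0,0.3,0.2],
    [0,0,0,0,0,0.3,0.2]
  ]
}}

```text
clock: 31.32
ee_pos: [0.4742, 0.4443, 0.0017]
tcp_rot: [-0.0, 0.994, 0.114, 0.0]
force: [0.2, -0.6, 0.6]
opening: 0.0511
finger_force: 0.0
```

Emit:
{"api": "play_rows", "payload": {
  "increments": [
    [0,0,0,0,0,0,-0.6],
    [0,0,0,0,0,0,-0.6],
    [0,0,0,0,0,0,-0.6],
    [0,0,0,0,0,0,-0.6],
    [0,0,0,0,0,0,-0.6]
  ]
}}

```text
clock: 31.95
ee_pos: [0.4745, 0.4443, 0.0019]
tcp_rot: [-0.0, 0.994, 0.114, 0.0]
force: [-0.8, 0.4, 5.9]
opening: 0.0358
finger_force: 60.4
```

Emit:
{"api": "play_rows", "payload": {
  "increments": [
    [0,0,0,0,0,-1,-0.6],
    [0,0,0,0,0,-4,-0.6],
    [0,0,0,0,0,-8,-0.6],
    [0,0,0,0,0,-12,-0.6],
    [0,0,0,0,0,-15,-0.6]
  ]
}}

```text
clock: 32.58
ee_pos: [0.4744, 0.4442, 0.1534]
tcp_rot: [-0.0, 0.994, 0.113, 0.001]
force: [-0.3, -1.0, -0.5]
opening: 0.0356
finger_force: 60.0
```

Run:
```python
from h import *
print(pose()[0]);go(.6081,.0674,.151,np.radians(98))
```

```text
[0.47443751 0.44418046 0.15339827]
rot [-0.001 -0.001  0.088] shift cm [ 4.52 39.72  0.21] q7 -1.75
```

Emit:
{"api": "play_rows", "payload": {
  "increments": [
    [0,0,0.02,0.6,5,0,-0.6],
    [0,0,0.04,1.1,10,0,-0.6],
    [0,0,0.06,1.7,15,0,-0.6],
    [0,0,0.07,2.3,20,0,-0.6],
    [0,0,0.088,2.8,25,0,-0.6]
  ]
}}

```text
clock: 33.2
ee_pos: [0.5582, 0.2053, 0.1517]
tcp_rot: [-0.0, 0.998, 0.07, 0.0]
force: [1.1, -0.1, -0.0]
opening: 0.0356
finger_force: 60.0
```

Run:
```python
from h import *
go(.6081,.0674,.151,np.radians(98))
```

```text
rot [-0. -0. -0.] shift cm [ 3.03 14.35  0.07] q7 -1.42
```

Emit:
{"api": "play_rows", "payload": {
  "increments": [
    [0,0,0,1,4.8,0,-0.6],
    [0,0,0,2,9.6,0,-0.6],
    [0,0,0,3,14.4,0,-0.6],
    [0,0,0,3,14.4,0,-0.6],
    [0,0,0,3,14.4,0,-0.6]
  ]
}}

```text
clock: 33.83
ee_pos: [0.6074, 0.069, 0.1513]
tcp_rot: [-0.0, 0.998, 0.07, -0.0]
force: [-1.1, 0.9, -0.1]
opening: 0.0357
finger_force: 60.0
```

Emit:
{"api": "play_rows", "payload": {
  "increments": [
    [0,0,0,0,0,0,-0.6],
    [0,0,0,0,0,0,-0.6],
    [0,0,0,0,0,0,-0.6],
    [0,0,0,0,0,0,-0.6],
    [0,0,0,0,0,0,-0.6]
  ]
}}

```text
clock: 34.45
ee_pos: [0.6076, 0.0685, 0.1513]
tcp_rot: [-0.0, 0.998, 0.07, 0.0]
force: [-0.1, 0.0, -0.8]
opening: 0.0354
finger_force: 60.0
```

Run:
```python
from holes import *
p,R,s=pose();print(p);go(.6081,.0674,.151,np.radians(98));c=cam("wrist");im=bot.camera("wrist")[:,:,::-1].copy();cv2.imwrite("pics/w12.png",im)
holes(im,c,(280,150,360,390),p[2]+.0075,2)
print(s["force"])
```

```text
[0.60757569 0.06849017 0.151302  ]
rot [-0. -0.  0.] shift cm [0.04 0.12 0.03] q7 -1.18
7 of 2 ctr [632.1  69.1] span 88.1 deg 5.1
[-0.07835467  0.01140435 -0.81374065]
```

View pics/w12.png

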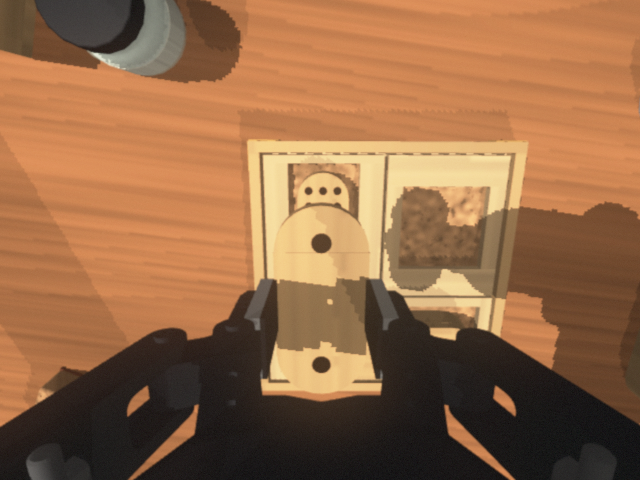

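The nail cover is held level, its screw holes at (321,243) and (321,365), with the nail back's end row of bores visible below at (323,190).

Run:
```python
from h import *
c=cam("wrist");im=cv2.imread("pics/w12.png");p,R,s=pose();z=p[2]+.0067;print(p)
C=[]
for x,y in((321,243),(321,365)):
    g=im[y-13:y+14,x-13:x+14].max(2);m=(g<0.6*np.median(g)).astype(np.uint8);_,_,st,ce=cv2.connectedComponentsWithStats(m);i=1+np.argmax(st[1:,4]);C.append(ce[i]+[x-13,y-13])
P=ray(c,C,z)*1000;d=P[0]-P[1];print(np.round(C,1),P.round(1),P.mean(0).round(1),np.linalg.norm(d),np.degrees(np.arctan2(d[1],d[0])))
D=np.r_[(np.array([608.1,67.4])-P.mean(0))/10,0];print("tool shift cm",(R.T@D).round(3))
# visible row of nail back, z=.028
```

```text
[0.6075688  0.06843778 0.15127853]
[[321.  243. ]
 [320.8 364.4]] [[634.9  72.2]
 [581.8  64.9]] [608.4  68.5] 53.61535835645684 7.885482568547777
tool shift cm [-0.045  0.108  0.   ]
```

Emit:
{"api": "play_rows", "payload": {
  "increments": [
    [0,0,0,-0.05,0.1,3,-0.6],
    [0,0,0,-0.05,0.1,7,-0.6],
    [0,0,0,-0.05,0.1,10,-0.6],
    [0,0,0,-0.05,0.1,11.5,-0.6],
    [0,0,0,-0.05,0.1,11.8,-0.6]
  ]
}}

```text
clock: 35.12
ee_pos: [0.6071, 0.0672, 0.0328]
tcp_rot: [0.0, 0.998, 0.07, -0.0]
force: [-0.0, -0.5, 0.4]
opening: 0.0358
finger_force: 60.0
```

Emit:
{"api": "play_rows", "payload": {
  "increments": [
    [0,0,0,0,0,0.1,-0.6],
    [0,0,0,0,0,0.2,-0.6],
    [0,0,0,0,0,0.3,-0.6],
    [0,0,0,0,0,0.4,-0.6],
    [0,0,0,0,0,0.4,-0.6]
  ]
}}

```text
clock: 35.75
ee_pos: [0.6075, 0.0675, 0.0299]
tcp_rot: [-0.0, 0.998, 0.07, 0.0]
force: [-1.1, 1.4, 5.5]
opening: 0.0356
finger_force: 60.5
```

Contact at 5.5 N. Releasing and checking.

Emit:
{"api": "play_rows", "payload": {
  "increments": [
    [0,0,0,0,0,0,0.2],
    [0,0,0,0,0,0,0.2],
    [0,0,0,0,0,0,0.2],
    [0,0,0,0,0,-0.3,0.2],
    [0,0,0,0,0,-1.2,0.2]
  ]
}}

```text
clock: 36.38
ee_pos: [0.6069, 0.0673, 0.0413]
tcp_rot: [0.0, 0.998, 0.07, -0.0]
force: [-0.5, 0.6, 0.1]
opening: 0.0514
finger_force: 0.0
```

Emit:
{"api": "play_rows", "payload": {
  "increments": [
    [0,0,0,0,0,-3,0.3],
    [0,0,0,0,0,-8,0.3],
    [0,0,0,0,0,-13,0.3],
    [0,0,0,0,0,-17,0.3],
    [0,0,0,0,0,-17,0.3]
  ]
}}

```text
clock: 37.0
ee_pos: [0.6093, 0.0672, 0.2154]
tcp_rot: [-0.001, 0.998, 0.07, 0.004]
force: [0.7, -0.2, -0.7]
opening: 0.0553
finger_force: 0.0
```

Run:
```python
from holes import *
print(pose()[0]);c=cam("wrist");im=bot.camera("wrist")[:,:,::-1].copy();cv2.imwrite("pics/w13.png",im)
u=proj(c,[[.6081,.0674,.036]])[0];print(u)
holes(im,c,(int(u[0])-20,int(u[1])-42,int(u[0])+20,int(u[1])+42),.036,2)
# spool, refined from w4-era top view
t=cam("top");im=cv2.imread("pics/top0.png");g=im[255:295,470:515]
cv2.imwrite("pics/sp.png",cv2.resize(g,None,fx=8,fy=8))
print("spool hole",ray(t,[(100+748/1.9,150+239/1.9)],.055))
go(.462,-.441,.25,np.radians(98));go(.462,-.441,.25,np.radians(60))
```

```text
[0.60932938 0.06717652 0.21543158]
[320.79160255 217.28357641]
2 of 2 ctr [607.8  67.7] span 53.9 deg 7.9
spool hole [[ 0.4634661  -0.43598429]]
rot [-0.001 -0.003  0.   ] shift cm [-21.52  48.31  -3.8 ] q7 -1.22
rot [-0.002 -0.003  0.663] shift cm [-21.52  48.31  -3.8 ] q7 -1.22
```

The nail cover is 0.4 mm off its back and square to it. Next, the spool.

Emit:
{"api": "play_rows", "payload": {
  "increments": [
    [0,0,0,-2.1,4.8,0,0.5],
    [0,0,0,-4.2,9.6,0,0.7],
    [0,0,0,-6.4,14.4,0,0.7],
    [0,0,0,-8.5,19.2,0,0.7],
    [0,0,0,-10.7,24,0,0.7]
  ]
}}

```text
clock: 37.67
ee_pos: [0.5334, -0.1863, 0.2103]
tcp_rot: [-0.0, 0.998, 0.07, -0.001]
force: [1.6, -0.1, -1.2]
opening: 0.0724
finger_force: 0.0
```

Emit:
{"api": "play_rows", "payload": {
  "increments": [
    [0,0,0,-2.1,4.8,0,0.7],
    [0,0,0,-4.2,9.6,0,0.7],
    [0,0,0,-6.4,14.4,0,0.7],
    [0,0,0,-8.5,19.2,0,0.7],
    [0,0,0,-10.6,23.8,0,0.7]
  ]
}}

```text
clock: 38.3
ee_pos: [0.4618, -0.4366, 0.2099]
tcp_rot: [-0.001, 0.998, 0.07, -0.001]
force: [0.9, -0.1, -0.6]
opening: 0.0727
finger_force: 0.0
```

Emit:
{"api": "play_rows", "payload": {
  "increments": [
    [0,0,0,0,0,0,0.7],
    [0,0,0,0,0,0,0.7],
    [0,0,0,0,0,0,0.7],
    [0,0,0,0,0,0,0.7],
    [0,0,0,0,0,0,0.7]
  ]
}}

```text
clock: 38.92
ee_pos: [0.4635, -0.4348, 0.2113]
tcp_rot: [-0.0, 0.998, 0.071, 0.0]
force: [-0.3, 0.7, -0.7]
opening: 0.0727
finger_force: 0.0
```

Run:
```python
from holes import *
p,R,s=pose();print(p,s["qpos"].round(2));c=cam("wrist");im=bot.camera("wrist")[:,:,::-1].copy();cv2.imwrite("pics/w14.png",im)
u=proj(c,[[.4635,-.436,.055]])[0];print(u);x,y=u.astype(int)
holes(im,c,(max(x-15,0),y-15,x+16,y+16),.055,1)
hsv=cv2.cvtColor(im,cv2.COLOR_BGR2HSV);b=hsv[y-60:y+60,x-60:x+60]
g=cv2.cvtColor(im,cv2.COLOR_BGR2GRAY)
ci=cv2.HoughCircles(cv2.medianBlur(g,5)[y-70:y+70,x-70:x+70],cv2.HOUGH_GRADIENT,1,20,param1=80,param2=15,minRadius=24,maxRadius=48)
if ci is not None:
    for q in ci[0][:3]:
        P=ray(c,[(q[0]+x-70,q[1]+y-70),(q[0]+q[2]+x-70,q[1]+y-70)],.055)*1000;print("circle",P[0].round(1),"dia",2*np.linalg.norm(P[0]-P[1]).round(1))
go(.4635,-.436,.03,np.radians(98))
```

```text
[ 0.46350589 -0.43481312  0.21132917] [ 0.11  0.57  0.84  1.7  -0.47  1.08 -0.33]
[322.42403945 220.46961542]
1 of 1 ctr [ 464.8 -436.2] span 0.0 deg 0.0
circle [ 465.2 -435.8] dia 48.2
circle [ 474.4 -458.8] dia 41.8
rot [-0.    -0.     0.001] shift cm [ 0.    0.09 18.14] q7 -0.33
```

Emit:
{"api": "play_rows", "payload": {
  "increments": [
    [0,0,0,0.12,0.15,4,0.7],
    [0,0,0,0.12,0.15,9,0.7],
    [0,0,0,0.12,0.15,14,0.7],
    [0,0,0,0.12,0.15,17,0.7],
    [0,0,0,0.12,0.15,18.1,0.7]
  ]
}}

```text
clock: 39.6
ee_pos: [0.4636, -0.4361, 0.0284]
tcp_rot: [-0.001, 0.998, 0.07, -0.001]
force: [-0.2, -0.3, 0.8]
opening: 0.0727
finger_force: 0.0
```

Emit:
{"api": "play_rows", "payload": {
  "increments": [
    [0,0,0,0,0,0,0.7],
    [0,0,0,0,0,0,0.7],
    [0,0,0,0,0,0,-0.3],
    [0,0,0,0,0,0,-0.3],
    [0,0,0,0,0,0,-0.3]
  ]
}}

```text
clock: 40.22
ee_pos: [0.4651, -0.4375, 0.032]
tcp_rot: [0.0, 0.998, 0.07, 0.001]
force: [-1.2, 1.3, 6.3]
opening: 0.0479
finger_force: 60.5
```

Emit:
{"api": "play_rows", "payload": {
  "increments": [
    [0,0,0,0,0,0,-0.3],
    [0,0,0,0,0,-1,-0.3],
    [0,0,0,0,0,-4,-0.3],
    [0,0,0,0,0,-8,-0.3],
    [0,0,0,0,0,-12,-0.3]
  ]
}}

```text
clock: 40.85
ee_pos: [0.4641, -0.4368, 0.1519]
tcp_rot: [-0.0, 0.998, 0.07, -0.0]
force: [0.0, -0.3, -2.4]
opening: 0.0477
finger_force: 62.0
```

Run:
```python
from h import *
print(pose()[0]);go(.6205,-.025,.150,np.radians(98))
```

```text
[ 0.46407295 -0.43678792  0.15186813]
rot [-0.  0. -0.] shift cm [ 21.22 -38.6    0.19] q7 -0.29
```

Emit:
{"api": "play_rows", "payload": {
  "increments": [
    [0,0,0,2.1,-3.8,0,-0.3],
    [0,0,0,4.4,-8,0,-0.3],
    [0,0,0,6.9,-12.5,0,-0.3],
    [0,0,0,9.4,-17,0,-0.3],
    [0,0,0,11.8,-21.4,0,-0.3]
  ]
}}

```text
clock: 41.48
ee_pos: [0.5518, -0.2068, 0.1509]
tcp_rot: [-0.0, 0.998, 0.07, 0.0]
force: [0.2, -0.7, -1.8]
opening: 0.0475
finger_force: 62.1
```

Emit:
{"api": "play_rows", "payload": {
  "increments": [
    [0,0,0,2.4,-4.4,0,-0.3],
    [0,0,0,4.8,-8.8,0,-0.3],
    [0,0,0,7,-13,0,-0.3],
    [0,0,0,8.5,-15.8,0,-0.3],
    [0,0,0,9.4,-17.2,0,-0.3]
  ]
}}

```text
clock: 42.1
ee_pos: [0.6208, -0.0229, 0.1505]
tcp_rot: [-0.0, 0.997, 0.071, 0.0]
force: [0.4, 0.3, -1.2]
opening: 0.0481
finger_force: 62.1
```

Emit:
{"api": "play_rows", "payload": {
  "increments": [
    [0,0,0,0,0,0,-0.3],
    [0,0,0,0,0,0,-0.3],
    [0,0,0,0,0,0,-0.3],
    [0,0,0,0,0,0,-0.3],
    [0,0,0,0,0,0,-0.3]
  ]
}}

```text
clock: 42.72
ee_pos: [0.6204, -0.0256, 0.1503]
tcp_rot: [-0.0, 0.998, 0.069, 0.0]
force: [-0.3, 0.3, -0.8]
opening: 0.0475
finger_force: 62.1
```

Run:
```python
from h import *
p,R,s=pose();print(p);go(.6205,-.025,.150,np.radians(98));c=cam("wrist");im=bot.camera("wrist")[:,:,::-1].copy();cv2.imwrite("pics/w15.png",im)
z=p[2]+.025;u=proj(c,[[p[0],p[1],z]])[0];x,y=u.astype(int);print(u)
g=im[y-25:y+25,x-25:x+25].max(2);m=(g<0.55*np.median(g)).astype(np.uint8);_,_,st,ce=cv2.connectedComponentsWithStats(m)
for i in range(1,len(st)):
    if st[i,4]>20:print("spool hole",st[i,4],(ray(c,[ce[i]+[x-25,y-25]],z)*1000).round(1))
```

```text
[ 0.62036184 -0.02564931  0.15034171]
rot [-0.    -0.    -0.001] shift cm [ 0.02 -0.06  0.03] q7 -1.0
[320.78127451 331.60383201]
spool hole 709 [[621.6 -25.5]]
```

Emit:
{"api": "play_rows", "payload": {
  "increments": [
    [0,0,0,0,0,3,-0.3],
    [0,0,0,0,0,7,-0.3],
    [0,0,0,0,0,9.5,-0.3],
    [0,0,0,0,0,10.4,-0.3],
    [0,0,0,0,0,10.7,-0.3]
  ]
}}

```text
clock: 43.4
ee_pos: [0.6207, -0.0254, 0.0434]
tcp_rot: [0.0, 0.998, 0.07, 0.0]
force: [0.8, -0.2, -0.6]
opening: 0.0479
finger_force: 62.1
```

Emit:
{"api": "play_rows", "payload": {
  "increments": [
    [0,0,0,0,0,0.1,-0.3],
    [0,0,0,0,0,0.15,-0.3],
    [0,0,0,0,0,0.2,-0.3],
    [0,0,0,0,0,0.3,-0.3],
    [0,0,0,0,0,0.3,-0.3]
  ]
}}

```text
clock: 44.02
ee_pos: [0.621, -0.0251, 0.042]
tcp_rot: [-0.001, 0.998, 0.07, 0.001]
force: [-3.5, 0.8, 9.6]
opening: 0.0476
finger_force: 63.0
```

Contact at 9.6 N. Releasing, backing up and checking the whole tray.

Emit:
{"api": "play_rows", "payload": {
  "increments": [
    [0,0,0,0,0,0,0.4],
    [0,0,0,0,0,0,0.5],
    [0,0,0,0,0,0,0.6],
    [0,0,0,0,0,0,0.6],
    [0,0,0,0,0,-1,0.6]
  ]
}}

```text
clock: 44.65
ee_pos: [0.6198, -0.0252, 0.0499]
tcp_rot: [0.0, 0.998, 0.07, -0.001]
force: [0.2, -0.1, -0.1]
opening: 0.0684
finger_force: 0.0
```

Emit:
{"api": "play_rows", "payload": {
  "increments": [
    [0,0,0,0,0,-4,0.6],
    [0,0,0,0,0,-9,0.6],
    [0,0,0,0,0,-14,0.6],
    [0,0,0,0,0,-19,0.6],
    [0,0,0,0,0,-19,0.6]
  ]
}}

```text
clock: 45.28
ee_pos: [0.6228, -0.0261, 0.2453]
tcp_rot: [-0.0, 0.998, 0.07, 0.004]
force: [0.9, -0.4, -0.6]
opening: 0.0683
finger_force: 0.0
```

Emit:
{"api": "play_rows", "payload": {
  "increments": [
    [0,0,0,0,0,0,0.6],
    [0,0,0,0,0,0,0.6],
    [0,0,0,0,0,0,0.6],
    [0,0,0,0,0,0,0.6],
    [0,0,0,0,0,0,0.6]
  ]
}}

```text
clock: 45.9
ee_pos: [0.6204, -0.0253, 0.24]
tcp_rot: [0.0, 0.998, 0.07, -0.0]
force: [-0.4, -0.8, 0.7]
opening: 0.0685
finger_force: 0.0
```

Run:
```python
from holes import *
p,R,s=pose();print(p,s["force"].round(1));c=cam("wrist");im=bot.camera("wrist")[:,:,::-1].copy()
s2=bot.camera("side")[:,:,::-1]
for n,q,z,a,b in[("longcover",(.5174,.0066,.04),.04,75,40),("nailcover",(.6078,.0677,.036),.036,18,36),("spool",(.621,-.025,.065),.065,14,14)]:
    u=proj(c,[q])[0].astype(int);print(n,u);holes(im,c,(max(u[0]-a,0),max(u[1]-b,0),u[0]+a,u[1]+b),z,2)
v=np.hstack([cv2.resize(im,(400,300)),cv2.resize(s2[190:340,230:430],(400,300),interpolation=2)]);cv2.imwrite("pics/fin.png",v)
```

```text
[ 0.62038296 -0.02527824  0.24000801] [-0.4 -0.8  0.7]
longcover [276 304]
3 of 2 ctr [526.6 -10.6] span 154.0 deg 79.0
nailcover [223 208]
3 of 2 ctr [596.3  72.1] span 62.5 deg -3.1
spool [320 214]
1 of 2 ctr [621.1 -25. ] span 0.0 deg 0.0
```

View pics/fin.png

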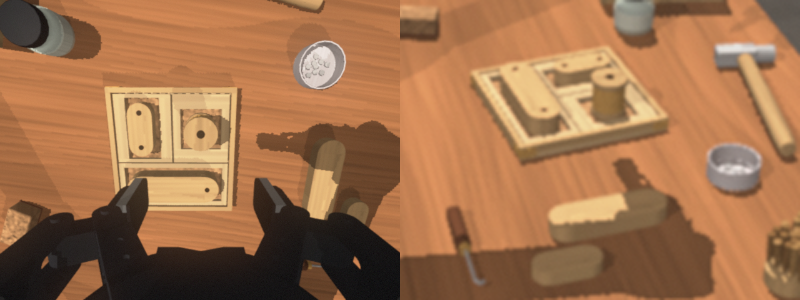

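The final picture shows both backs covered edge to edge at (141,127) and (170,188), the spool standing centred in the square pocket at (201,134), the blanks untouched and the gripper clear.

```bash
python3 -c "
from plant import bot
print(bot.sign_off())"
```

```text
the job is handed in; nothing more can be done
None
```

The work tray is made up and handed in at about 46 s: both drilled backs lie flat in their pockets with covers on (centres within about 0.5 mm), the spool stands in the square pocket, and the blanks were left alone; the sign-off gave no verdict.

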